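Open and hold the gate of a cheese carrier

TASK

Open the cheese carrier for the judges: lift the keeper collar up off its pin on the carrier's top and stand it upright on the metal tray. Then squeeze the catch on the carrier's top fully together and let it go, and after that squeeze the two-pin handle on the gate and swing the gate past its detent until it stands wide open. Finish still holding the gate wide open with the fingers, against its closing spring; leave the cheeses and the small dish where they are.

Things in the scene. Friction and masses are not known exactly. Their poses are not given: they have to be found in the camera images.
- carrier: Fixed wooden box with a flat wooden top 130 mm above the table and a slatted gate as one upright side. Origin: on the gate's hinge line, at table height. Its -x axis runs from the hinge along the closed gate; +y is outward, the side to which the gate opens; the box lies on the -y side (220 mm along x, 210 mm along y). z up.
- gate_hinge (a point): Point on the gate's upright hinge line at the height of the box's top and the gate's top (130 mm). Its axes are the carrier's.
- collar_mid (a point): Loose grey plastic collar (about 70 g) hung over the fixed deck pin, standing on the box's top: a tube 26 mm in outer diameter and 70 mm tall, bore 16 mm, with a foot flange 43 mm in diameter and 14 mm high. This point is on its axis, half-way up, 35 mm above its underside. It must rise more than 55 mm to come off the pin; it blocks the deck catch while it is there.
- deck_pin (a point): Fixed upright steel pin of the deck catch, 12 mm in diameter, standing 55 mm above the box's top at carrier x -40, y -45 mm (inside the collar at first). This point is on the pin's axis, 40 mm above the box's top.
- deck_slide_pin (a point): Sliding upright steel pin of the deck catch, same size, 36 mm from the fixed pin in carrier -x when not squeezed. This point is 40 mm above the box's top. Squeezing the two pins together slides it up to 14 mm towards the fixed pin; its tooth then no longer stands before the gate. Below, the catch's flat arm is up to 14 mm above the box's top.
- deck_catch (a joint): Travel of the deck catch's sliding pin in m: 0 latched, 0.014 fully squeezed. No spring: rubs with about 4 N and stays where it is left. The gate is free of it from 0.009.
- gate_pin (a point): Fixed upright steel pin of the gate's handle, 12 mm in diameter, standing 55 mm above the gate's top, 110 mm from the hinge line. This point is 40 mm above the gate's top. Moves with the gate; the point's axes are the gate's (its -x axis points from the hinge to the gate's free end).
- gate_slide_pin (a point): Sliding upright steel pin of the gate's handle, same size, 146 mm from the hinge line (36 mm beyond the fixed pin) when not squeezed. This point is 40 mm above the gate's top. Squeezing the two pins together draws it and its bolt up to 12 mm towards the fixed pin.
- handle_catch (a joint): Travel of the handle's sliding pin in m: 0 latched, 0.012 fully squeezed. A spring (4 N rising to 10 N) drives it back when let go. The bolt clears the fixed keeper at the gate's free end from 0.009; once the gate is out of the keeper it need not stay squeezed.
- gate (a joint): Gate angle in rad: 0 closed, grows as it opens outward (clockwise seen from above), stop at 1.6. The gate is 188 mm wide with its top 130 mm above the table. A spring closes it (0.16 N m shut, 0.5 N m wide open); a spring plunger by the hinge makes a detent felt between about 0.45 and 0.95, adding up to about 0.5 N m. It does not stay wide open when let go: it swings back onto the detent (about 0.75) or shut.
- tray: Fixed aluminium sheet tray, 320 mm along its x, 240 mm along its y, rim 22 mm high, floor 4 mm above the table. Origin at the centre of its underside.
- tray_clear (a point): Point on the tray's floor (4 mm above the table) in the middle of the clear half of the tray, 45 mm from the tray's centre towards its -y; the cheeses stand in the +y half, at least 60 mm from this point.
- wedge: Bystander: loose cheese wedge on the tray, a triangular block about 83 x 59 mm and 45 mm high. Origin on its underside, near the middle.
- drum: Bystander: loose dark cheese drum on the tray, 54 mm in diameter, 50 mm high. Origin at the middle of its underside.
- ramekin: Bystander: small terracotta dish on the table, 72 mm in diameter, 34 mm high. Origin at the middle of its underside.
There are look-alikes about, which are no part of the job. What is shaped like the part that bears collar_mid but purple or yellow is not meant.

How it is judged:
By the outcome, as a careful person would: the job done as asked, in the order asked, and still so for the second after the job is handed in, while the arm keeps its last pose, push and grip.
It also fails if it takes over 58 s, if anything falls off the work surface, if the arm or the gripper's body presses on something with over 40 N, if the wrist force passes 120 N, or if a joint passes its speed limit or range.

ROBOT

A 6-joint arm with a two-finger parallel gripper is mounted at the origin on the work surface. World frame = base frame: x ahead of the robot, y to its left, z up, the work surface at z = 0. Lengths are in mm, angles in rad, forces in N, time in s.
With the tool pointing down it reaches from about 425 to 1125 mm from the base axis. Payload 14.9 kg.
Tool frame: the origin (TCP) lies at the very end of the fingers, on their centre line; the grasp point (between the pads) lies bot.tcp_to_grasp behind it (bot.tcp_to_grasp is the distance from the TCP to the grasp point, in mm); z points along the fingers, x is the direction in which the jaws open and shut, and the axes are right-handed (so a half turn about z gives the same grasp; the last joint's range is limited). The gripper opens to 91 mm and grips with 3 to 60 N. Pads are 32 mm wide; open, the fingers measure 118 mm over their backs; the gripper's body (76 mm by 178 mm) begins 60 mm behind the grasp point.
Start: joints at [1.152, 0.379, 1.734, -0, 1.028, -0.033], TCP at [263.418, 648.559, 213.932] pointing down, gripper open.
Joint ranges: [-2.77, 2.77], [-0.74, 2.19], [0, 2.66], [-1.06, 4.2], [0.31, 2.87], [-3.08, 3.08]. Speed limits (rad/s): [1.89, 1.89, 2.39, 3.14, 3.14, 3.14].

INTERFACE

Orientations are given as a 3x3 rotation matrix whose columns are the frame's x, y, z axes.
In Python, from station import bot gives the robot as it stands.
- The arm moves only by the shell command python3 -m creep 'ROWS'. ROWS is JSON, one flat list of numbers, 7 for each row, row after row: the shift along the tool's x, y, z scaled (see below), then the turn, a rotation vector about the tool's x, y, z scaled (see below), then the closure, from -1 (fully open) to 1 (shut). A call has exactly 5 rows; each row shifts and turns the commanded pose from where the row before left it, along the tool's axes as they then stand; what a row does not reach is not made up. The controller multiplies each number of a shift by 0.05 m and each number of a turn by 5 degrees. A row lasts 1/10 s, in which the tool goes at most 50 mm and 8.59 degrees, less where a joint would pass 70% of its speed; a pose out of reach is approached as far as the arm can. A call with a number of a shift or a turn outside -1 to 1 is refused whole. A call with a gripper value outside its range is refused whole. The fingers move at their own pace and stop on an object; the grip force is fixed at half the most. Time passes only in rows, so rows that do not move let the fingers close, or fill a call up. It gives the time, the measured TCP pose, the force and the opening at its end, in the units of the state.
- bot.observe(): the state, without advancing time (a new reading comes with each control period).
- bot.capture(name): name is "scene" or "side" or "wrist"; returns a dict with "image" (400x640x3 uint8, blue, green, red), "range_z" (400x640 float32, mm along the optical axis (not along the pixel's ray), 0 where there is no reading), "camera_matrix" (3x3 intrinsics, pixels), "xyz" and "rotation" of the camera in the world. Camera axes: x right, y down, z forward; pixel columns grow to the right and rows downward; lengths in mm; the calibration is good to about 2 mm. A picture is of the moment at which its call begins.
- bot.finish_job(): hands the job in, once; it reports no verdict.
The state is a dict: "time_s": time; "joints": joint angles; "qvel": joint speeds; "effort": joint torques, N m; "ee_pos": TCP position; "orientation": TCP orientation; "force": force on the tool from outside, world axes, zero at the start; "wrist_torque": the same for the moment, N m; "opening": finger opening in mm.
Only numpy, scipy, OpenCV 4.12 (cv2) and the standard library are available. Lean on these libraries where they do the work, as an engineer would, in place of code of your own. Each camera call takes 0.05 s, during which the arm holds its last target.

## Working session

There is one attempt and no reset: what is moved stays moved. The work goes in short steps, Python scripts to look and compute and a shell command to move; the robot and the scene stay as the last step left them, time stands still between calls to the robot, and variables do not carry over. Pictures are saved under pics/ and viewed, and the job is handed in when it is done.

```bash
ls; mkdir -p pics
python3 - <<'E'
from station import bot
import cv2
print(bot.observe(), bot.tcp_to_grasp)
for n in ["scene","side","wrist"]:
    c=bot.capture(n); cv2.imwrite(f"pics/{n}0.png",c["image"]); print(n,c["camera_matrix"].tolist(),c["xyz"],c["rotation"])
E
```

```text
pics
{'time_s': 0.0, 'joints': array([ 1.15170092e+00,  3.79413006e-01,  1.73474378e+00,  5.76560781e-06,
        1.02848889e+00, -3.33075817e-02]), 'qvel': array([-2.31082540e-04, -6.67858250e-04,  9.36856698e-04, -4.89475190e-05,
        2.13187984e-03,  3.39945570e-04]), 'effort': array([-1.91689542e-03, -7.63707232e+01, -4.34374559e+01,  6.51139417e-02,
        4.22105729e-02, -1.09186540e-04]), 'ee_pos': array([263.25966763, 648.20737449, 213.30346817]), 'orientation': array([[ 3.76291711e-01,  9.26501139e-01, -4.33020624e-04],
       [ 9.26500643e-01, -3.76291958e-01, -9.59878605e-04],
       [-1.05227080e-03, -3.99995237e-05, -9.99999446e-01]]), 'force': array([-0.39326272, -0.26585422,  0.02052698]), 'wrist_torque': array([0.01907927, 0.00695374, 0.00662621]), 'opening': 91.0700784419859} 18.8
scene [[397.3815120934058, 0.0, 316.8221740285277], [0.0, 397.3815120934058, 195.25272611792596], [0.0, 0.0, 1.0]] [970.13784938 560.87795536 778.20673808] [[-0.69977602  0.53209942 -0.47663794]
 [ 0.71432162  0.52832672 -0.45892864]
 [ 0.0076249  -0.66162005 -0.74980049]]
side [[497.27304524787485, 0.0, 318.59789746077814], [0.0, 497.27304524787485, 202.43739452388945], [0.0, 0.0, 1.0]] [ 834.41338863 -611.8294827   697.37482209] [[ 0.94677628  0.20216944 -0.2504839 ]
 [ 0.32098893 -0.53470966  0.78169795]
 [ 0.02409928 -0.82049564 -0.57114458]]
wrist [[354.3106530659544, 0.0, 321.74055390025086], [0.0, 354.3106530659544, 195.32222636831878], [0.0, 0.0, 1.0]] [187.38281906 678.48019165 383.89381644] [[ 0.37680725  0.88803844  0.26344643]
 [ 0.92628872 -0.36052515 -0.1095939 ]
 [-0.00234453  0.28532323 -0.95842848]]
```

View pics/scene0.png

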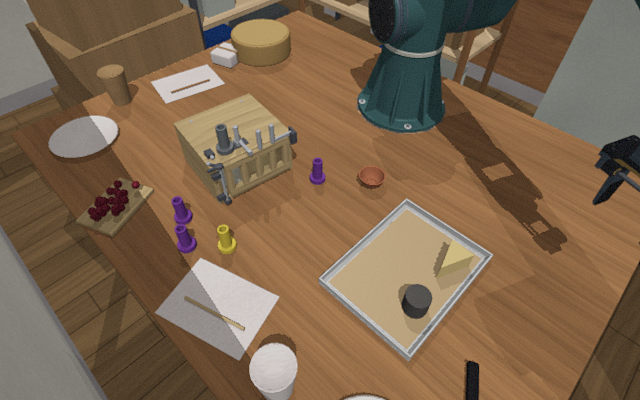

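View pics/side0.png

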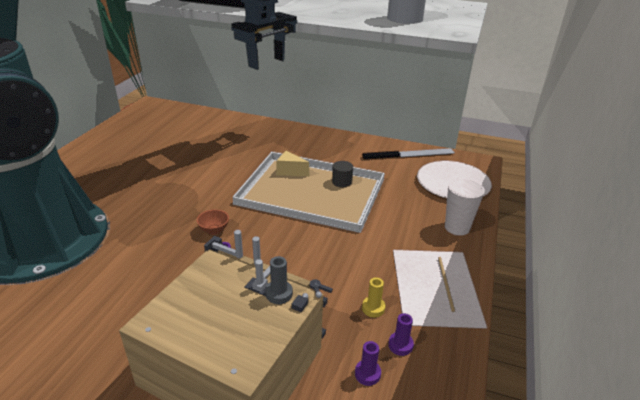

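View pics/wrist0.png

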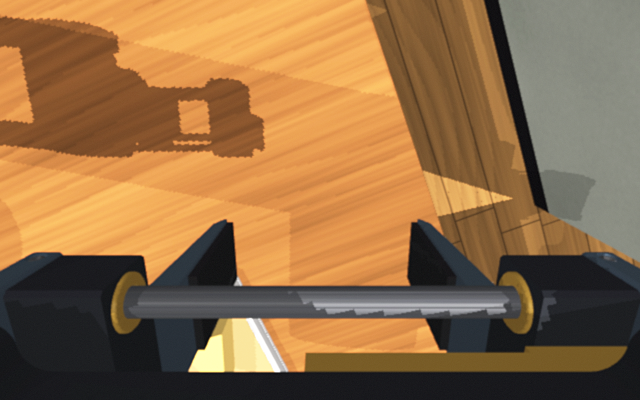

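The scene view shows the grey collar on the box top at (223,140). Purple look-alikes stand at (317,170), (181,210) and (185,238), with a yellow one at (226,238). The dish is at (371,177) and the tray at (406,280). The collar I want is the grey one, because it stands on the box's deck pin. I'll confirm it in enlarged crops.

```bash
cat > h.py <<'E'
from station import bot
import cv2, numpy as np
def cap(n):
    c=bot.capture(n); return c
def crop(c,u0,v0,u1,v1,name,s=None):
    im=c["image"][v0:v1,u0:u1]; s=s or min(800/(u1-u0),600/(v1-v0))
    cv2.imwrite("pics/"+name,cv2.resize(im,None,fx=s,fy=s,interpolation=cv2.INTER_CUBIC))
def ray(c,u,v):
    K=c["camera_matrix"];d=np.array([(u-K[0,2])/K[0,0],(v-K[1,2])/K[1,1],1.])
    return np.array(c["xyz"]),np.array(c["rotation"])@d
def onz(c,u,v,z):
    o,d=ray(c,u,v);return o+d*(z-o[2])/d[2]
def proj(c,p):
    q=np.array(c["rotation"]).T@(np.asarray(p,float)-np.array(c["xyz"]));K=c["camera_matrix"]
    return K[:2,:2]@(q[:2]/q[2])+K[:2,2]
def cloud(c):
    K=c["camera_matrix"];Z=c["range_z"];v,u=np.mgrid[:400,:640]
    P=np.stack([(u-K[0,2])/K[0,0]*Z,(v-K[1,2])/K[1,1]*Z,Z],-1)
    P=P@np.array(c["rotation"]).T+np.array(c["xyz"]);P[Z<=0]=np.nan
    return P
E
python3 - <<'E'
from h import *
a=cap("scene");b=cap("side")
np.save("a0.npy",cloud(a));np.save("b0.npy",cloud(b))
import pickle;pickle.dump((a,b),open("c0.pkl","wb"))
crop(a,165,85,305,205,"sc1.png");crop(b,120,220,340,400,"sd1.png")
E
```

```text
(no output)
```

View pics/sc1.png

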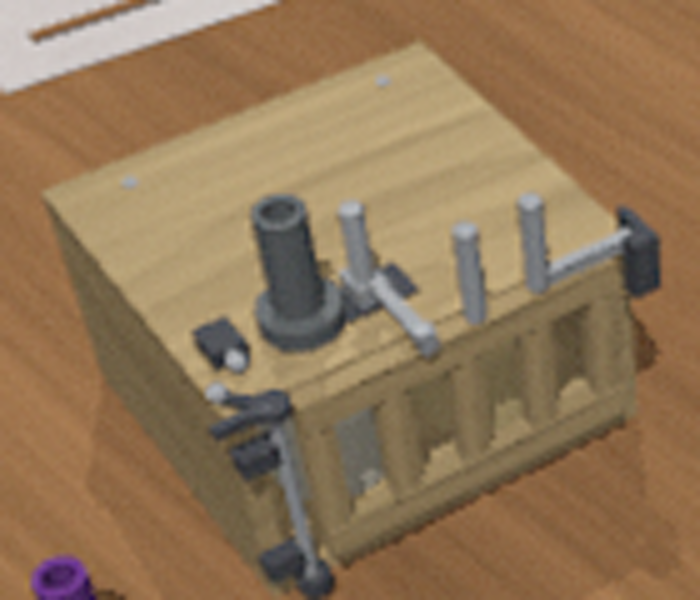

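View pics/sd1.png

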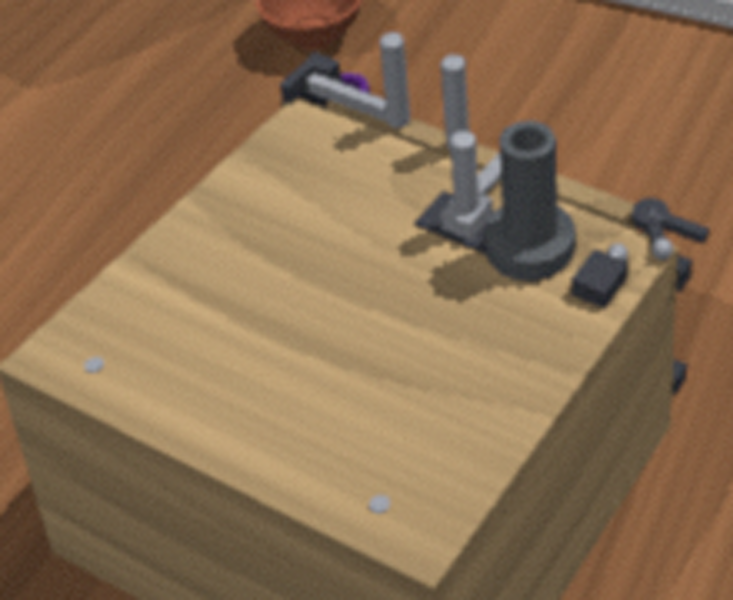

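Run:
```python
from h import *
import pickle
from scipy.optimize import least_squares
a,b=pickle.load(open("c0.pkl","rb"))
sc={'col':(280,211),'ds':(351,208),'gp':(466,231),'gs':(531,201)}
sd={'col':(528,138),'ds':(463,138),'gp':(453,63),'gs':(392,40)}
fs=lambda p:((p[0]+.5)/5-.5+165,(p[1]+.5)/5-.5+85)
fd=lambda p:((p[0]+.5)/(10/3)-.5+120,(p[1]+.5)/(10/3)-.5+220)
Z={'col':200,'ds':185,'gp':185,'gs':185}
for k in Z: print(k,onz(a,*fs(sc[k]),Z[k]).round(1),onz(b,*fd(sd[k]),Z[k]).round(1))
L={'col':(-40,-45),'ds':(-76,-45),'gp':(-110,None),'gs':(-146,None)}
def res(x):
    X,Y,t,gy=x;r=[]
    for k,(lx,ly) in L.items():
        ly=gy if ly is None else ly
        p=[X+np.cos(t)*lx-np.sin(t)*ly,Y+np.sin(t)*lx+np.cos(t)*ly,Z[k]]
        r+=list(proj(a,p)-fs(sc[k]))+list(proj(b,p)-fd(sd[k]))
    return r
best=min((least_squares(res,[600,0,t,0]) for t in np.arange(0,6.28,.5)),key=lambda s:s.cost)
print(best.x,best.cost,np.round(best.fun,1))
X,Y,t,gy=best.x;R=np.array([[np.cos(t),-np.sin(t)],[np.sin(t),np.cos(t)]])
for n,l in dict(pin=(-40,-45),ds=(-76,-45),gp=(-110,gy),gs=(-146,gy),end=(-188,0)).items(): print(n,R@l+[X,Y])
A=np.load("a0.npy");B=np.load("b0.npy")
P=np.concatenate([A.reshape(-1,3),B.reshape(-1,3)])
m=(P[:,2]>124)&(P[:,2]<136)&(P[:,0]<700)&(P[:,1]<250)&(P[:,0]>200)
q=P[m]; print(len(q)); loc=(q[:,:2]-[X,Y])@R; print(np.percentile(loc,[1,99],axis=0),np.median(q[:,2]))
# tray
m=(P[:,2]>15)&(P[:,2]<26)&(P[:,0]>500)&(P[:,1]>50)
h=cv2.minAreaRect(P[m][:,:2].astype(np.float32));print(h)
for n,c in zip("ab",(A,B)):
  q=c[(c[...,2]>30)&(c[...,2]<60)&(c[...,0]>450)&(c[...,1]>100)&(c[...,0]<900)];print(np.percentile(q,[1,50,99],axis=0).round(0))
for s in [(407,201),(492,257),(408,357),(320,280)]:print(onz(a,*s,22).round(0))
print(onz(a,371,172,34))
```

```text
col [608.5 -94.6 200. ] [608.8 -97.6 200. ]
ds [574.3 -89.9 185. ] [573.9 -92.5 185. ]
gp [547.1 -38.9 185. ] [546.7 -44.2 185. ]
gs [511.3 -34.1 185. ] [510.9 -38.2 185. ]
[ 6.54916171e+02 -5.80497962e+01 -1.46097013e-01 -4.05749403e-02] 2.0386385440594608 [-0.7 -0.4  0.2 -0.4 -0.  -0.5 -0.2 -0.5 -0.6 -0.8  0.2 -0.8 -0.5 -0.7
  0.1 -0.5]
pin [608.79129592 -96.74728845]
ds [573.17481111 -91.50648609]
gp [546.08211604 -42.07637607]
gs [510.46563123 -36.83557371]
end [468.91897242 -30.68116159]
20142
[[-203.95272843 -217.47503869]
 [  19.6290162     4.11066242]] 130.15134926123164
((857.9456787109375, 1283.0369873046875), (2465.030029296875, 715.5931396484375), 89.95289611816406)
[[452. 372.  31.]
 [564. 446.  52.]
 [891. 473.  56.]]
[[ 453.  326.   30.]
 [ 649. 1195.   46.]
 [ 890. 2499.   60.]]
[344. 272.  22.]
[345. 506.  22.]
[657. 501.  22.]
[657. 272.  22.]
[337.93975729 149.54179277  34.        ]
```

Confirmed: the grey collar is the one in the crop, standing beside the lone slide pin on the box top. The carrier origin fits at about (655,-58) with yaw -8.4°. Next I raise the tool and align the jaws with carrier y.

```bash
cat >> h.py <<'E'
def to(target,yaw=None):
    s=bot.observe();R=s["orientation"];d=R.T@(np.array(target,float)-s["ee_pos"])
    y=np.degrees(np.arctan2(R[1,0],R[0,0]))
    print("t",round(s["time_s"],2),"pos",s["ee_pos"].round(1),"yaw",round(y,2),"tilt",R[:,2].round(3),"F",s["force"].round(1),"open",round(s["opening"],1))
    print("units",(d/50).round(3), "rotz units", None if yaw is None else round(-((yaw-y+180)%360-180)/5,2))
E
python3 -m creep '[0,0,-0.3,0,0,-0.55,-1, 0,0,-0.3,0,0,-0.55,-1, 0,0,-0.3,0,0,-0.55,-1, 0,0,-0.3,0,0,-0.55,-1, 0,0,-0.3,0,0,-0.55,-1]'
python3 - <<'E'
from h import *
import pickle
to((607,-97,300),81.6)
a,b=pickle.load(open("c0.pkl","rb"))
for s in [(317,180),(226,247),(181,218)]:print(onz(a,*s,0).round(0))
for s in [(417,289)]:print('drum',onz(a,*s,50).round(0))
for s in [(447,238),(473,262),(437,272)]:print('wedge',onz(a,*s,45).round(0))
crop(a,310,190,500,370,"tray.png")
E
```

```text
time_s: 0.75
ee_pos: [263.3, 648.5, 289.4]
orientation: [[0.143, 0.99, -0.0], [0.99, -0.143, -0.0], [-0.0, -0.0, -1.0]]
force: [0.0, 0.0, 0.0]
opening: 91.1
t 0.75 pos [263.3 648.5 289.4] yaw 81.76 tilt [-0. -0. -1.] F [0. 0. 0.] open 91.1
units [-13.77    8.939  -0.21 ] rotz units 0.03
[436.  46.  -0.]
[740.  47.   0.]
[ 766. -102.    0.]
drum [545. 437.  50.]
wedge [389. 410.  45.]
wedge [404. 484.  45.]
wedge [480. 443.  45.]
```

View pics/tray.png

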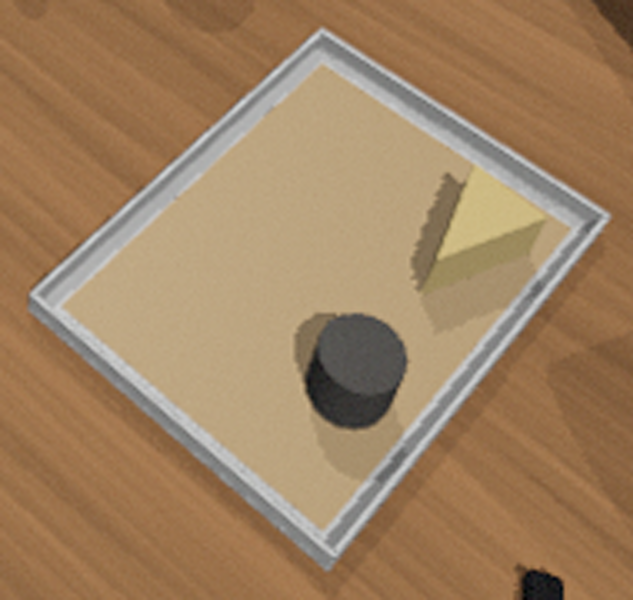

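The tray's clear half is towards the robot-right side. The drum is near (545,437) and the wedge near (425,445). Now I move over the collar.

```bash
python3 -m creep '[-0.69,0.447,0,0,0,0,-1,-0.69,0.447,0,0,0,0,-1,-0.69,0.447,0,0,0,0,-1,-0.69,0.447,0,0,0,0,-1,-0.69,0.447,0,0,0,0,-1]' >/dev/null
python3 -m creep '[-0.69,0.447,0,0,0,0,-1,-0.69,0.447,0,0,0,0,-1,-0.69,0.447,0,0,0,0,-1,-0.69,0.447,0,0,0,0,-1,-0.69,0.447,0,0,0,0,-1]' >/dev/null
python3 -m creep '[-0.69,0.447,0,0,0,0,-1,-0.69,0.447,0,0,0,0,-1,-0.69,0.447,0,0,0,0,-1,-0.69,0.447,0,0,0,0,-1,-0.69,0.447,0,0,0,0,-1]' >/dev/null
python3 -m creep '[-0.69,0.447,0,0,0,0,-1,-0.69,0.447,0,0,0,0,-1,-0.69,0.447,0,0,0,0,-1,-0.69,0.447,0,0,0,0,-1,-0.65,0.447,0,0,0,0,-1]'
python3 - <<'E'
from h import *
to((608.8,-96.5,161),81.6)
c=cap("wrist");cv2.imwrite("pics/w1.png",c["image"]);import pickle;pickle.dump(c,open("w1.pkl","wb"))
E
```

```text
time_s: 2.75
ee_pos: [606.1, -98.9, 288.9]
orientation: [[0.146, 0.989, 0.0], [0.989, -0.146, -0.0], [0.0, 0.0, -1.0]]
force: [0.4, 1.1, 0.1]
opening: 91.3
t 2.75 pos [606.1 -98.9 288.9] yaw 81.63 tilt [ 0. -0. -1.] F [0.4 1.1 0.1] open 91.3
units [0.056 0.046 2.559] rotz units 0.01
```

View pics/w1.png

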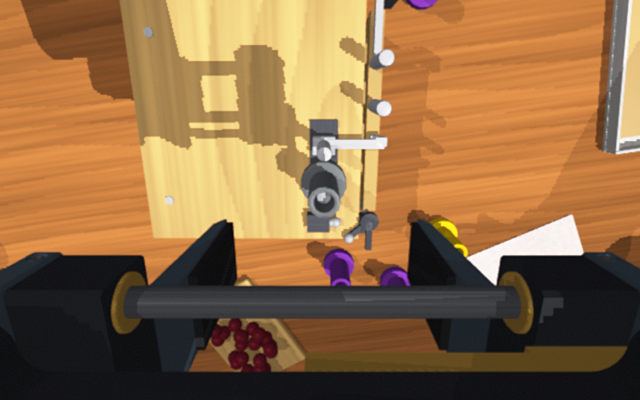

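The wrist view shows the collar top at (322,201), the deck slide pin top at (324,152), and the gate pins at (384,107) and (387,57). I'll cross-check the position.

```bash
python3 - <<'E'
from h import *
import pickle
c=pickle.load(open("w1.pkl","rb"))
for n,u,v,z in [('col',322,201,200),('ds',324,152,185),('gp',384,107,185),('gs',387,57,185)]:print(n,onz(c,u,v,z).round(1))
E
python3 -m creep '[0.04,0.046,0.5,0,0,0,-1,0,0,0.55,0,0,0,-1,0,0,0.55,0,0,0,-1,0,0,0.5,0,0,0,-1,0,0,0.45,0,0,0,-1]'
```

```text
col [605.9 -99.6 200. ]
ds [571.2 -92.9 185. ]
gp [544.  -43.3 185. ]
gs [509.3 -37.8 185. ]
time_s: 3.3
ee_pos: [607.9, -95.4, 160.1]
orientation: [[0.145, 0.989, -0.001], [0.989, -0.145, 0.0], [0.0, -0.001, -1.0]]
force: [-0.1, -0.9, 0.5]
opening: 90.8
```

```bash
python3 -m creep '[-0.03,0,0,0,0,0,-0.2,0,0,0,0,0,0,0.3,0,0,0,0,0,0,1,0,0,0,0,0,0,1,0,0,0,0,0,0,1]'
python3 -m creep '[0,0,0,0,0,0,1,0,0,0,0,0,0,1,0,0,0,0,0,0,1,0,0,0,0,0,0,1,0,0,0,0,0,0,1]'
```

```text
time_s: 3.8
ee_pos: [608.5, -97.0, 162.4]
orientation: [[0.145, 0.989, 0.001], [0.989, -0.145, -0.0], [-0.0, 0.001, -1.0]]
force: [0.1, -1.0, 0.0]
opening: 53.9
time_s: 4.3
ee_pos: [608.0, -96.9, 161.4]
orientation: [[0.145, 0.989, -0.0], [0.989, -0.145, 0.0], [0.0, -0.0, -1.0]]
force: [-0.3, -0.2, 0.0]
opening: 25.3
```

```bash
python3 -m creep '[0,0,-0.2,0,0,0,1,0,0,-0.4,0,0,0,1,0,0,-0.5,0,0,0,1,0,0,-0.6,0,0,0,1,0,0,-0.4,0,0,0,1]'
python3 - <<'E'
from h import *
to((500,342,261),171.6);to((500,342,261),180);to((500,342,261),0)
c=cap("side");crop(c,120,160,340,340,"sd2.png")
E
```

```text
time_s: 4.8
ee_pos: [608.5, -97.0, 269.2]
orientation: [[0.145, 0.989, 0.002], [0.989, -0.145, -0.0], [-0.0, 0.002, -1.0]]
force: [0.8, -0.3, -0.3]
opening: 25.3
t 4.8 pos [608.5 -97.  269.2] yaw 81.65 tilt [ 0.002 -0.    -1.   ] F [ 0.8 -0.3 -0.3] open 25.3
units [ 8.372 -3.424  0.157] rotz units -17.99
t 4.8 pos [608.5 -97.  269.2] yaw 81.65 tilt [ 0.002 -0.    -1.   ] F [ 0.8 -0.3 -0.3] open 25.3
units [ 8.372 -3.424  0.157] rotz units -19.67
t 4.8 pos [608.5 -97.  269.2] yaw 81.65 tilt [ 0.002 -0.    -1.   ] F [ 0.8 -0.3 -0.3] open 25.3
units [ 8.372 -3.424  0.157] rotz units 16.33
```

View pics/sd2.png

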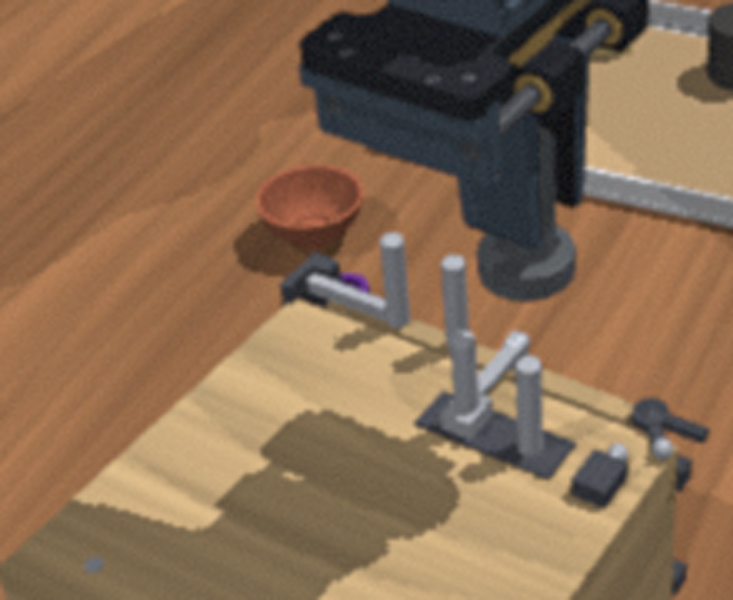

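The collar is off the pin, and both deck pins are visible. I carry it to the tray.

```bash
python3 -m creep '[0.837,-0.342,0,0,0,0,1,0.837,-0.342,0,0,0,0,1,0.837,-0.342,0,0,0,0,1,0.837,-0.342,0,0,0,0,1,0.837,-0.342,0,0,0,0,1]' >/dev/null
python3 -m creep '[0.837,-0.342,0,0,0,0,1,0.837,-0.342,0,0,0,0,1,0.837,-0.342,0,0,0,0,1,0.837,-0.342,0,0,0,0,1,0.837,-0.342,0,0,0,0,1]' >/dev/null
python3 -m creep '[0,0,0,0,0,1,1,0,0,0,0,0,1,1,0,0,0,0,0,1,1,0,0,0,0,0,1,1,0,0,0,0,0,1,1]' >/dev/null
python3 -m creep '[0,0,0.4,0,0,1,1,0,0,0.4,0,0,1,1,0,0,0.4,0,0,1,1,0,0,0.4,0,0,1,1,0,0,0.4,0,0,1,1]' >/dev/null
python3 -m creep '[0,0,0.4,0,0,1,1,0,0,0.4,0,0,1,1,0,0,0.4,0,0,1,1,0,0,0.3,0,0,1,1,0,0,0.3,0,0,1,1]'
python3 - <<'E'
from h import *
to((500,342,36),0)
for n in("scene","side"):
  c=cap(n);crop(c,*((300,150,520,370) if n=="scene" else (220,100,420,250)),n+"3.png")
E
```

```text
time_s: 7.35
ee_pos: [499.6, 341.9, 75.8]
orientation: [[0.994, 0.112, -0.0], [0.112, -0.994, -0.0], [-0.0, 0.0, -1.0]]
force: [-0.1, -0.5, -1.2]
opening: 25.3
t 7.35 pos [499.6 341.9  75.8] yaw 6.44 tilt [-0. -0. -1.] F [-0.1 -0.5 -1.2] open 25.3
units [ 0.008 -0.     0.796] rotz units 1.29
```

View pics/scene3.png

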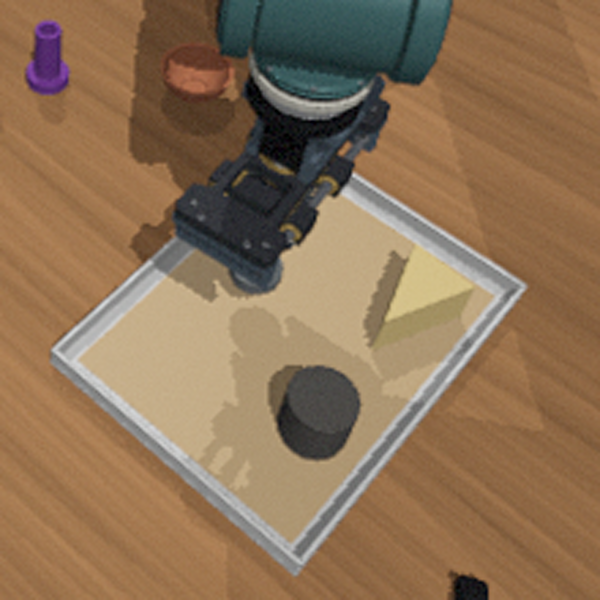

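View pics/side3.png

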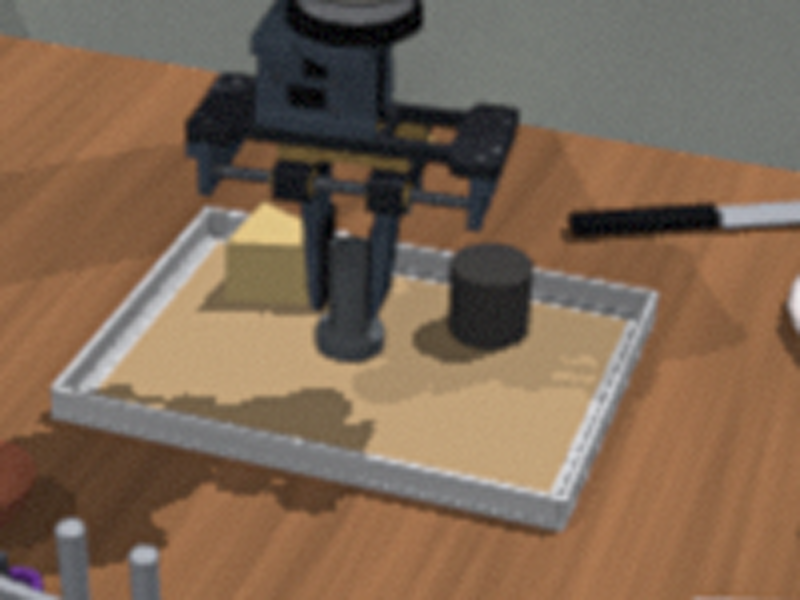

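The collar hangs upright over the clear half of the tray, away from the cheeses. I lower it, feeling for contact.

```bash
python3 -m creep '[0,0,0.25,0,0,0.3,1,0,0,0.25,0,0,0.3,1,0,0,0.14,0,0,0.3,1,0,0,0.08,0,0,0.3,1,0,0,0.03,0,0,0,1]'
python3 -m creep '[0,0,0.02,0,0,0,1,0,0,0,0,0,0,1,0,0,0,0,0,0,1,0,0,0,0,0,0,1,0,0,0,0,0,0,1]'
```

```text
time_s: 7.95
ee_pos: [499.6, 341.9, 38.5]
orientation: [[1.0, 0.01, -0.0], [0.01, -1.0, -0.0], [-0.0, 0.0, -1.0]]
force: [-0.3, 0.2, -0.9]
opening: 25.4
time_s: 8.45
ee_pos: [499.7, 342.0, 38.1]
orientation: [[1.0, 0.011, 0.0], [0.011, -1.0, 0.0], [0.0, -0.0, -1.0]]
force: [-0.2, 0.9, -0.5]
opening: 25.6
```

```bash
python3 -m creep '[0,0,0.02,0,0,0,1,0,0,0.02,0,0,0,1,0,0,0,0,0,0,1,0,0,0,0,0,0,1,0,0,0,0,0,0,1]'
```

```text
time_s: 8.95
ee_pos: [499.7, 342.0, 35.9]
orientation: [[1.0, 0.011, -0.0], [0.011, -1.0, -0.0], [-0.0, 0.0, -1.0]]
force: [-0.5, 0.1, -0.4]
opening: 25.5
```

```bash
python3 -m creep '[0,0,0.02,0,0,0,1,0,0,0.01,0,0,0,1,0,0,0,0,0,0,1,0,0,0,0,0,0,1,0,0,0,0,0,0,1]'
```

```text
time_s: 9.45
ee_pos: [499.8, 342.1, 35.2]
orientation: [[1.0, 0.011, 0.0], [0.011, -1.0, 0.0], [0.0, -0.0, -1.0]]
force: [-5.0, -2.4, 15.4]
opening: 25.5
```

Contact, 15 N up. I release, then rise straight up.

```bash
python3 -m creep '[0,0,-0.01,0,0,0,1,0,0,0,0,0,0,0.5,0,0,0,0,0,0,0.2,0,0,0,0,0,0,0,0,0,0,0,0,0,-0.2]'
python3 -m creep '[0,0,0,0,0,0,-0.3,0,0,0,0,0,0,-0.3,0,0,-0.3,0,0,0,-0.3,0,0,-0.8,0,0,0,-0.3,0,0,-0.9,0,0,0,-0.3]'
python3 -m creep '[0,0,-1,0,0,0,-0.3,0,0,-1,0,0,0,-0.3,0,0,-0.4,0,0,0,-0.3,0,0,0,0,0,0,-0.3,0,0,0,0,0,0,-0.3]'
python3 - <<'E'
from h import *
to((591,-96,255),-8.4)
for n in("side","scene"):
  c=cap(n);cv2.imwrite(f"pics/{n}4.png",c["image"])
E
```

```text
time_s: 9.95
ee_pos: [499.7, 341.9, 34.8]
orientation: [[1.0, 0.011, -0.0], [0.011, -1.0, -0.0], [-0.0, 0.0, -1.0]]
force: [-0.4, -0.7, 0.1]
opening: 46.4
time_s: 10.45
ee_pos: [498.9, 341.5, 136.0]
orientation: [[1.0, 0.011, -0.002], [0.011, -1.0, -0.001], [-0.002, 0.001, -1.0]]
force: [1.0, -0.3, 0.4]
opening: 58.8
time_s: 10.95
ee_pos: [499.4, 341.8, 255.3]
orientation: [[1.0, 0.011, 0.001], [0.011, -1.0, 0.0], [0.001, -0.0, -1.0]]
force: [-1.3, -0.3, -0.0]
opening: 59.2
t 10.95 pos [499.4 341.8 255.3] yaw 0.65 tilt [ 0.001  0.    -1.   ] F [-1.3 -0.3 -0. ] open 59.2
units [1.732e+00 8.777e+00 4.000e-03] rotz units 1.81
```

View pics/side4.png

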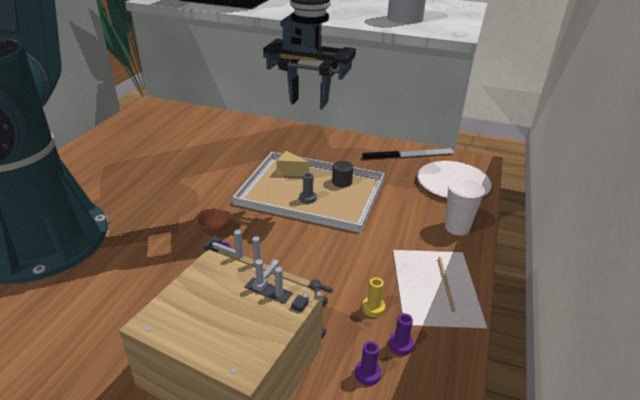

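The collar stands upright on the tray at (308,190), and the cheeses are untouched. Now to the deck catch.

```bash
python3 -m creep '[0.195,0.877,0,0,0,0,-0.76,0.195,0.877,0,0,0,0,-0.76,0.195,0.877,0,0,0,0,-0.76,0.195,0.877,0,0,0,0,-0.76,0.195,0.877,0,0,0,0,-0.76]' >/dev/null
python3 -m creep '[0.195,0.877,0,0,0,0,-0.76,0.195,0.877,0,0,0,0,-0.76,0.195,0.877,0,0,0,0,-0.76,0.195,0.877,0,0,0,0,-0.76,0.195,0.877,0,0,0,0,-0.76]' >/dev/null
python3 -m creep '[0,0,0,0,0,0.9,-0.76,0,0,0,0,0,0.9,-0.76,0,0,0,0,0,0,-0.76,0,0,0,0,0,0,-0.76,0,0,0,0,0,0,-0.76]'
python3 - <<'E'
from h import *
to((597,-96,151),-8.4)
c=cap("wrist");cv2.imwrite("pics/w5.png",c["image"]);import pickle;pickle.dump(c,open("w5.pkl","wb"))
c=cap("side");crop(c,180,140,340,260,"sd5.png")
E
```

```text
time_s: 12.55
ee_pos: [601.9, -95.1, 254.4]
orientation: [[0.99, -0.143, -0.001], [-0.143, -0.99, 0.0], [-0.001, 0.0, -1.0]]
force: [0.4, 1.2, 0.3]
opening: 80.4
t 12.55 pos [601.9 -95.1 254.4] yaw -8.23 tilt [-0.001  0.    -1.   ] F [0.4 1.2 0.3] open 80.4
units [-0.092  0.032  2.068] rotz units 0.03
```

View pics/w5.png

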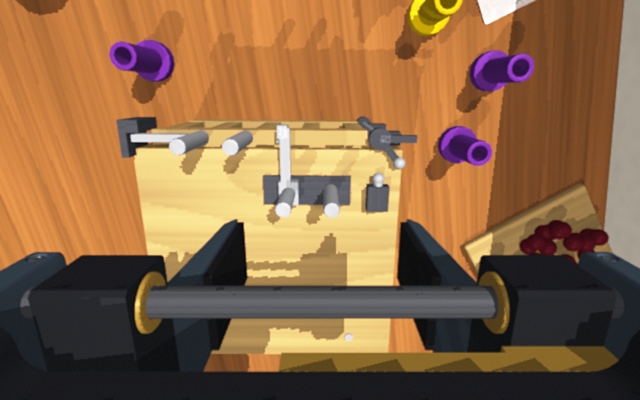

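View pics/sd5.png

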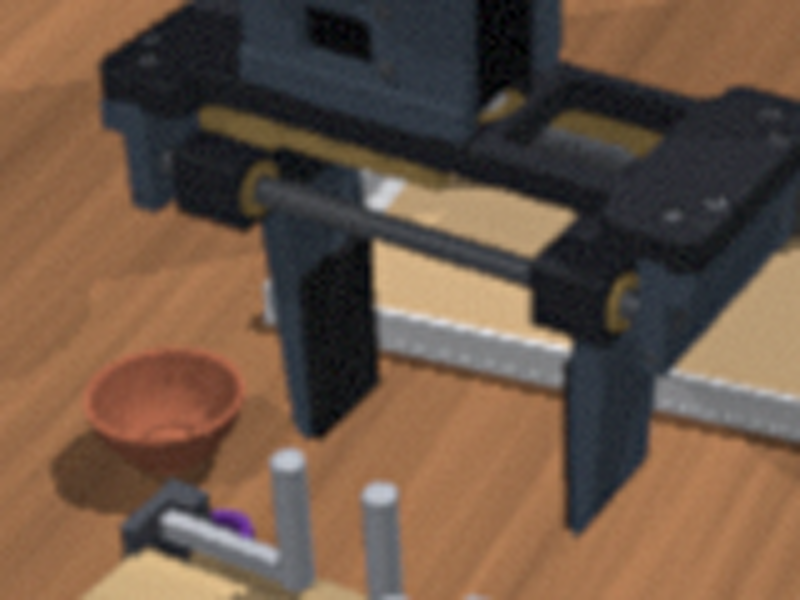

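The wrist view shows the deck slide pin top at (283,212), the fixed pin at (331,211), and the gate pins at (231,147) and (178,147).

Run:
```python
from h import *
import pickle
c=pickle.load(open("w5.pkl","rb"))
for n,u,v,z in [('ds',283,212,185),('pin',331.5,211,185),('gp',231,147,185),('gs',178,147,185)]:print(n,onz(c,u,v,z).round(1))
```

```text
ds [572.8 -94.7 185. ]
pin [607.3 -98.9 185. ]
gp [546.  -43.6 185. ]
gs [510.3 -38.4 185. ]
```

```bash
python3 -m creep '[-0.09,0.03,0.3,0,0,0.03,-0.76,0,0,0.45,0,0,0,-0.76,0,0,0.45,0,0,0,-0.76,0,0,0.45,0,0,0,-0.76,0,0,0.41,0,0,0,-0.76]'
python3 -m creep '[0,0,0,0,0,0,-0.4,0,0,0,0,0,0,-0.2,0,0,0,0,0,0,0,0,0,0,0,0,0,0.2,0,0,0,0,0,0,0.3]'
python3 -m creep '[0,0,0,0,0,0,0.5,0,0,0,0,0,0,0.6,0,0,0,0,0,0,1,0,0,0,0,0,0,1,0,0,0,0,0,0,1]'
python3 - <<'E'
from h import *
to((597,-96,151),-8.4)
E
```

```text
time_s: 13.15
ee_pos: [596.4, -96.0, 149.8]
orientation: [[0.989, -0.147, -0.001], [-0.147, -0.989, 0.0], [-0.001, 0.0, -1.0]]
force: [0.7, -0.8, -0.0]
opening: 80.1
time_s: 13.65
ee_pos: [597.4, -96.2, 152.7]
orientation: [[0.989, -0.148, 0.0], [-0.148, -0.989, -0.0], [0.0, 0.0, -1.0]]
force: [-3.6, 0.3, 2.8]
opening: 43.0
time_s: 14.15
ee_pos: [597.9, -96.3, 152.5]
orientation: [[0.989, -0.148, 0.001], [-0.148, -0.989, -0.0], [0.001, 0.0, -1.0]]
force: [-1.9, -0.5, 6.3]
opening: 32.8
t 14.15 pos [597.9 -96.3 152.5] yaw -8.5 tilt [ 0.001 -0.    -1.   ] F [-1.9 -0.5  6.3] open 32.8
units [-0.019 -0.004  0.031] rotz units -0.02
```

The opening is 32.8 mm, against 34 mm between outer faces when fully squeezed, allowing for pad give. I hold briefly and then let go.

```bash
python3 -m creep '[0,0,0,0,0,0,1,0,0,0,0,0,0,1,0,0,0,0,0,0,1,0,0,0,0,0,0,-0.2,0,0,0,0,0,0,-0.5]'
python3 -m creep '[0,0,0,0,0,0,-0.76,0,0,0,0,0,0,-0.76,0,0,-0.2,0,0,0,-0.76,0,0,-0.8,0,0,0,-0.76,0,0,-0.9,0,0,0,-0.76]'
python3 - <<'E'
from h import *
to((529,-41,240),-8.4)
c=cap("wrist");cv2.imwrite("pics/w6.png",c["image"]);import pickle;pickle.dump(c,open("w6.pkl","wb"))
E
```

```text
time_s: 14.65
ee_pos: [597.8, -96.3, 152.0]
orientation: [[0.989, -0.148, 0.001], [-0.148, -0.989, -0.0], [0.001, -0.0, -1.0]]
force: [0.1, 1.0, 0.5]
opening: 46.0
time_s: 15.15
ee_pos: [596.6, -96.1, 247.6]
orientation: [[0.989, -0.148, -0.002], [-0.148, -0.989, 0.0], [-0.002, -0.0, -1.0]]
force: [0.8, 0.8, 0.9]
opening: 80.0
t 15.15 pos [596.6 -96.1 247.6] yaw -8.51 tilt [-0.002  0.    -1.   ] F [0.8 0.8 0.9] open 80.0
units [-1.5   -0.89   0.155] rotz units -0.02
```

View pics/w6.png

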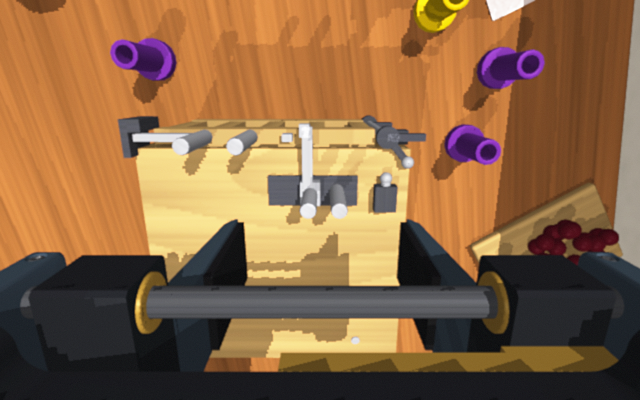

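The slide pin now sits at (308,211) next to the fixed pin at (340,211), about 21 mm apart, so the catch is fully squeezed and has stayed there. Next the gate handle.

```bash
python3 - <<'E'
from h import *
to((534.1,-41.3,151),-8.4)
E
python3 -m creep '[-0.27,-0.22,0,0,0,0,-0.76,-0.27,-0.22,0,0,0,0,-0.76,-0.27,-0.22,0,0,0,0,-0.76,-0.27,-0.22,0,0,0,0,-0.76,-0.27,-0.22,0,0,0,0,-0.76]'
python3 - <<'E'
from h import *
to((534.1,-41.3,151),-8.4)
c=cap("wrist");cv2.imwrite("pics/w7.png",c["image"]);import pickle;pickle.dump(c,open("w7.pkl","wb"))
E
```

```text
t 15.2 pos [600.3 -96.8 256.3] yaw -8.5 tilt [ 0.008 -0.002 -1.   ] F [ 6.  -0.8  9.7] open 80.0
units [-1.489 -0.902  2.094] rotz units -0.02
time_s: 15.7
ee_pos: [537.3, -30.6, 246.3]
orientation: [[0.989, -0.148, -0.001], [-0.148, -0.989, 0.0], [-0.001, 0.0, -1.0]]
force: [0.0, 0.3, -0.3]
opening: 80.4
t 15.7 pos [537.3 -30.6 246.3] yaw -8.49 tilt [-0.001  0.    -1.   ] F [ 0.   0.3 -0.3] open 80.4
units [-0.03   0.222  1.907] rotz units -0.02
```

View pics/w7.png

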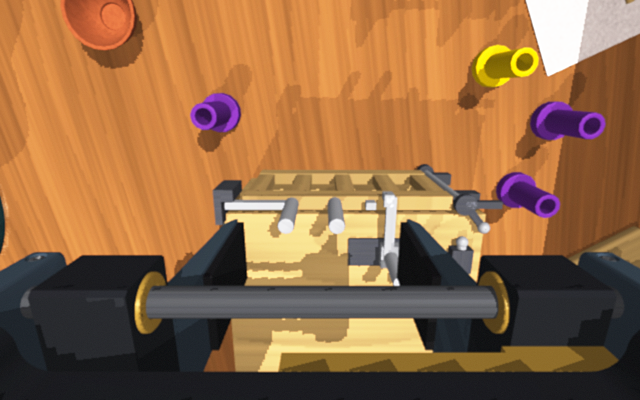

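```bash
python3 - <<'E'
from h import *
import pickle
c=pickle.load(open("w7.pkl","rb"))
for n,u,v,z in [('gp',336.5,227,185),('gs',286.5,227,185)]:print(n,onz(c,u,v,z).round(1))
E
python3 -m creep '[-0.03,0.222,0.1,0,0,0,-0.76,0,0,0.3,0,0,0,-0.76,0,0,0.5,0,0,0,-0.76,0,0,0.5,0,0,0,-0.76,0,0,0.5,0,0,0,-0.76]'
python3 - <<'E'
from h import *
to((534.1,-41.3,151),-8.4)
E
```

```text
gp [544.7 -43.9 185. ]
gs [510.  -38.7 185. ]
time_s: 16.25
ee_pos: [535.5, -43.2, 149.8]
orientation: [[0.989, -0.149, -0.001], [-0.149, -0.989, 0.0], [-0.001, 0.0, -1.0]]
force: [0.9, -0.0, -0.1]
opening: 80.2
t 16.25 pos [535.5 -43.2 149.8] yaw -8.56 tilt [-0.001  0.    -1.   ] F [ 0.9 -0.  -0.1] open 80.2
units [-0.033 -0.033 -0.024] rotz units -0.03
```

Now I close on the handle.

```bash
python3 -m creep '[-0.03,-0.02,0,0,0,-0.02,-0.3,0,0,0,0,0,0,0,0,0,0,0,0,0,0.4,0,0,0,0,0,0,1,0,0,0,0,0,0,1]'
python3 -m creep '[0,0,0,0,0,0,1,0,0,0,0,0,0,1,0,0,0,0,0,0,1,0,0,0,0,0,0,1,0,0,0,0,0,0,1]'
python3 - <<'E'
from h import *
to((534.1,-41.3,151),-8.4)
E
```

```text
time_s: 16.75
ee_pos: [533.7, -41.4, 152.5]
orientation: [[0.989, -0.146, -0.001], [-0.146, -0.989, -0.0], [-0.001, 0.0, -1.0]]
force: [-7.6, 0.1, 2.2]
opening: 43.2
time_s: 17.25
ee_pos: [534.3, -41.4, 152.5]
orientation: [[0.989, -0.146, -0.0], [-0.146, -0.989, -0.0], [-0.0, 0.0, -1.0]]
force: [-6.0, -0.5, 5.2]
opening: 34.8
t 17.25 pos [534.3 -41.4 152.5] yaw -8.4 tilt [-0. -0. -1.] F [-6.  -0.5  5.2] open 34.8
units [-0.004 -0.002  0.031] rotz units -0.0
```

The opening is 34.8 mm (36 mm between faces when fully squeezed), so the handle is drawn. I swing in 3° rows about the hinge.

```bash
python3 -m creep '[0.003,-0.128,0,0,0,0.6,1,0.003,-0.128,0,0,0,0.6,1,0.003,-0.128,0,0,0,0.6,1,0.003,-0.128,0,0,0,0.6,1,0.003,-0.128,0,0,0,0.6,1]'
```

```text
time_s: 17.75
ee_pos: [543.2, -10.4, 152.5]
orientation: [[0.917, -0.399, 0.0], [-0.399, -0.917, 0.0], [0.0, -0.0, -1.0]]
force: [-4.6, -1.2, 3.8]
opening: 34.7
```

```bash
cat >> h.py <<'E'
def arc(H=(654.8,-58.5),r=122,y0=-8.4):
    s=bot.observe();R=s["orientation"];y=np.degrees(np.arctan2(R[1,0],R[0,0]))
    d=s["ee_pos"][:2]-np.array(H);ang=(171.6-np.degrees(np.arctan2(d[1],d[0])))
    t=np.array(H)-r*np.array([np.cos(np.radians(y)),np.sin(np.radians(y))])
    e=R.T@np.append(t-s["ee_pos"][:2],0)
    print("t",round(s["time_s"],2),"yawopen",round(y0-y,1),"posangle",round(ang,1),"rad",np.hypot(*d).round(1),"err tool mm",e.round(1),"F",s["force"].round(1),"T",s["wrist_torque"].round(2),"open",round(s["opening"],1))
E
python3 - <<'E'
from h import *
arc()
c=cap("scene");crop(c,165,85,305,205,"sc8.png")
E
```

```text
t 17.75 yawopen 15.1 posangle 14.9 rad 121.5 err tool mm [-0.5 -0.5 -0. ] F [-4.6 -1.2  3.8] T [-0.15  1.12 -0.02] open 34.7
```

View pics/sc8.png

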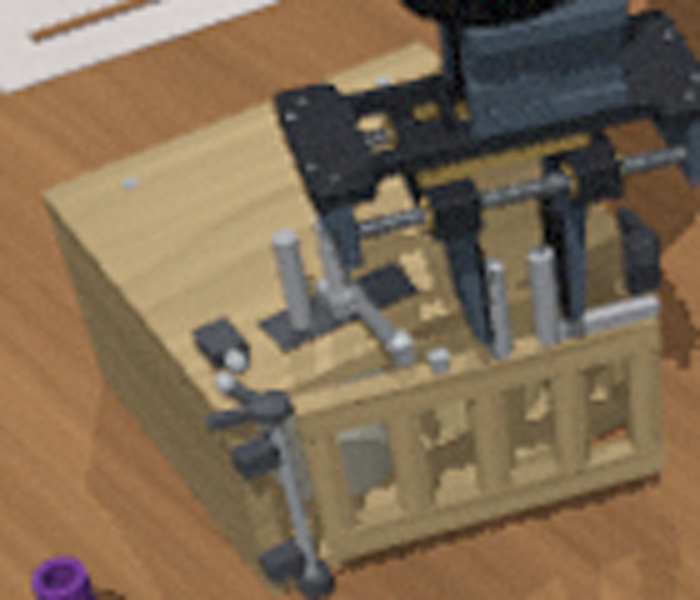

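The gate is out of the keeper and open about 15°. Continuing.

```bash
python3 -m creep '[0.003,-0.128,0,0,0,0.6,1,0.003,-0.128,0,0,0,0.6,1,0.003,-0.128,0,0,0,0.6,1,0.003,-0.128,0,0,0,0.6,1,0.003,-0.128,0,0,0,0.6,1]' >/dev/null
python3 -c "from h import *;arc()"
python3 -m creep '[0.003,-0.128,0,0,0,0.6,1,0.003,-0.128,0,0,0,0.6,1,0.003,-0.128,0,0,0,0.6,1,0.003,-0.128,0,0,0,0.6,1,0.003,-0.128,0,0,0,0.6,1]' >/dev/null
python3 -c "from h import *;arc()"
```

```text
t 18.3 yawopen 30.1 posangle 29.9 rad 121.4 err tool mm [-0.6 -0.3 -0. ] F [-4.  -4.6  4.5] T [-0.7   1.29 -0.06] open 35.0
t 18.8 yawopen 45.1 posangle 45.1 rad 121.3 err tool mm [-0.7 -0.  -0. ] F [-2.7 -2.1  3.3] T [-0.24  0.85 -0.05] open 34.9
```

```bash
python3 -m creep '[0,-0.128,0,0,0,0.6,1,0,-0.128,0,0,0,0.6,1,0,-0.128,0,0,0,0.6,1,0.003,-0.128,0,0,0,0.6,1,0.003,-0.128,0,0,0,0.6,1]' >/dev/null
python3 -c "
from h import *;arc();c=cap('scene');crop(c,165,85,305,205,'sc9.png')"
```

```text
t 19.3 yawopen 60.1 posangle 60.2 rad 121.2 err tool mm [-0.8  0.3 -0. ] F [-1.8 -8.6  1.7] T [-1.25  0.52 -0.16] open 34.9
```

View pics/sc9.png

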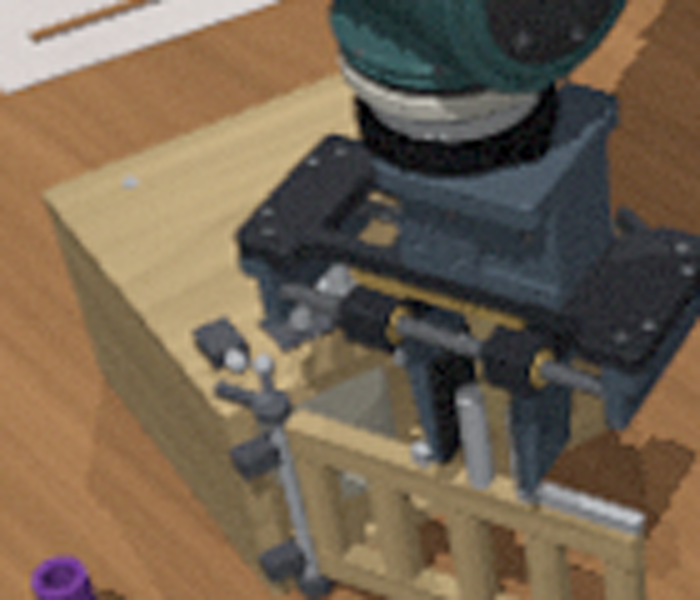

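The gate follows the grip, now at about 60°. Continuing.

```bash
python3 -m creep '[-0.005,-0.128,0,0,0,0.6,1,0,-0.128,0,0,0,0.6,1,0,-0.128,0,0,0,0.6,1,0.003,-0.128,0,0,0,0.6,1,0.003,-0.128,0,0,0,0.6,1]' >/dev/null
python3 -c "from h import *;arc()"
python3 -m creep '[0,-0.128,0,0,0,0.6,1,0,-0.128,0,0,0,0.6,1,0.003,-0.128,0,0,0,0.6,1,0.003,-0.1,0,0,0,0.5,1,0,0,0,0,0,0,1]' >/dev/null
python3 -c "
from h import *;arc();c=cap('scene');crop(c,165,85,305,205,'sc10.png');c=cap('side');crop(c,180,140,400,305,'sd10.png')"
```

```text
t 19.85 yawopen 75.1 posangle 75.2 rad 121.3 err tool mm [-0.7  0.2 -0. ] F [ -3.3 -15.4   3.5] T [-2.44  0.73 -0.01] open 34.9
t 20.35 yawopen 86.5 posangle 86.6 rad 121.3 err tool mm [-0.7  0.1 -0. ] F [ -4.3 -16.7   5.5] T [-2.47  0.98  0.01] open 34.7
```

View pics/sc10.png

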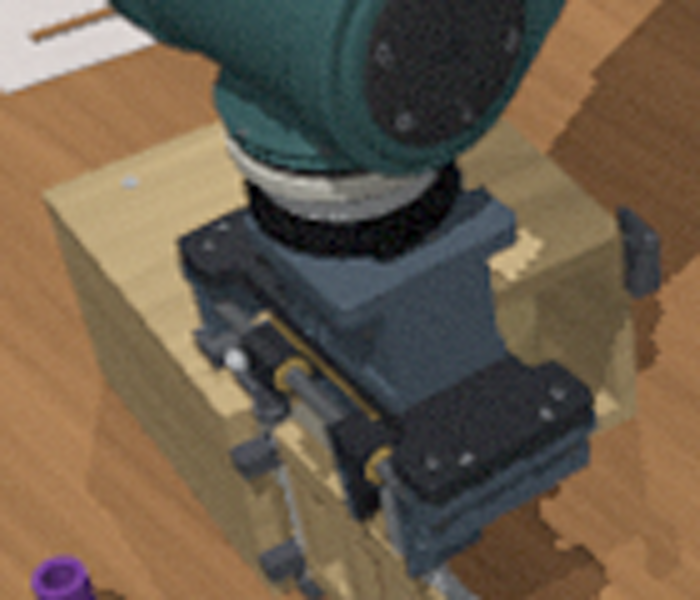

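View pics/sd10.png

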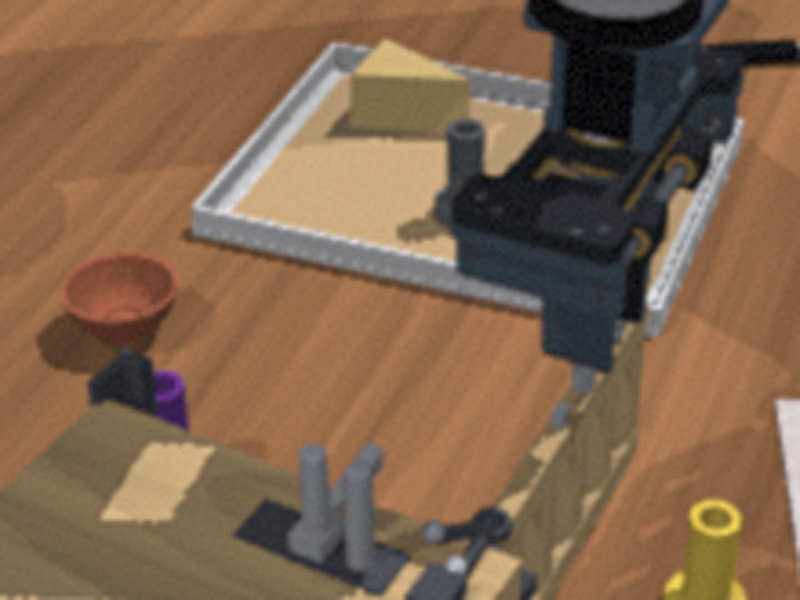

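The gate stands at about 86.5° (1.51 rad), past the detent. I ease the radial push a little, open 2° more, and settle.

```bash
python3 -m creep '[0.01,-0.043,0,0,0,0.2,1,0.01,-0.043,0,0,0,0.2,1,0,0,0,0,0,0,1,0,0,0,0,0,0,1,0,0,0,0,0,0,1]' >/dev/null
python3 -c "from h import *;arc()"
python3 -m creep '[0,0,0,0,0,0,1,0,0,0,0,0,0,1,0,0,0,0,0,0,1,0,0,0,0,0,0,1,0,0,0,0,0,0,1]' >/dev/null
python3 - <<'E'
from h import *
arc()
a=cap('scene');b=cap('side')
crop(a,300,150,520,370,"sc11.png")
cv2.imwrite("pics/sd11.png",b["image"])
H=np.array([654.8,-58.5])
for c in(a,b):
    P=cloud(c).reshape(-1,3);P=P[(P[:,2]>60)&(P[:,2]<128)]
    d=P[:,:2]-H;r=np.hypot(*d.T);an=171.6-np.degrees(np.arctan2(d[:,1],d[:,0]))
    m=(r>60)&(r<185)&(an>40)&(an<120);print(m.sum(),np.percentile(an[m],[5,25,50,75,95]).round(1) if m.sum() else None)
E
```

```text
t 20.95 yawopen 88.4 posangle 88.4 rad 121.2 err tool mm [-0.8 -0.1 -0. ] F [-4.4 -8.9  3.7] T [-1.14  0.84  0.07] open 34.9
t 21.45 yawopen 88.4 posangle 88.4 rad 121.1 err tool mm [-0.9 -0.1 -0. ] F [-3.9 -9.1  4.5] T [-1.17  0.84  0.12] open 34.9
427 [ 87.6  90.3  90.9  92.  117.3]
645 [ 87.5  89.9  90.7  91.8 117.6]
```

View pics/sd11.png

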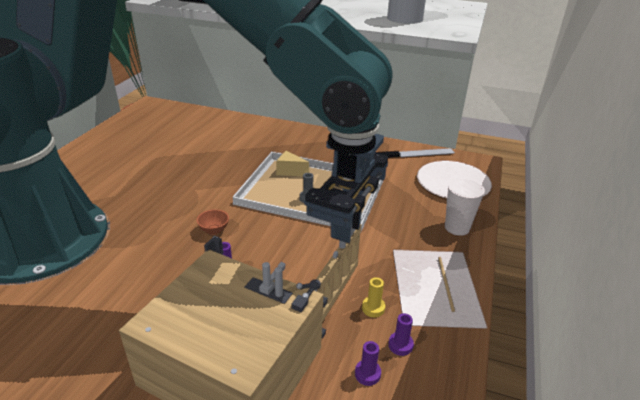

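View pics/sc11.png

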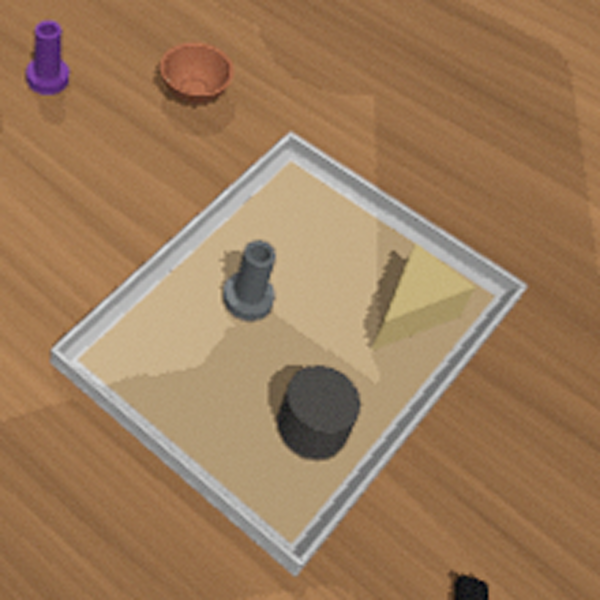

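The gate is steady at about 88° on the tool pose, and about 90° on camera depth. The collar stands upright at (249,280) in the crop, and the cheeses and dish are where they were. I'm handing in the job.

```bash
python3 -c "
from station import bot
print(bot.finish_job())"
```

```text
the job is handed in; nothing more can be done
None
```

The job is done and handed in at about 21.5 s of the 58 s allowed; no verdict was reported.

- **Collar:** I lifted the grey collar off its pin and stood it on the clear half of the tray. The last pictures show it upright.
- **Deck catch:** I squeezed it until the fingers stopped at 32.8 mm, which fits full travel allowing for pad give, then let go. A wrist picture afterwards put the two pins about 21 mm apart, against 22 mm at full travel.
- **Gate:** I squeezed the handle and swung the gate past the detent. It was still held with the fingers at hand-in, and the grip had been steady for half a second with 4–9 N sideways on the tool. Its angle was 88.4° (1.54 rad) by the tool pose and about 90° by camera depth. The two readings differ by about 2°, and both are close to the 91.7° stop.
- **Other objects:** The wedge, drum, dish and look-alikes showed no change in the last pictures.

The cameras disagreed by 2–5 mm on pin positions. One approach move overshot by about 10 mm in free air, and I corrected it before lowering. The highest force read between moves was about 17 N; I could not read it during a move.

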